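Load the spatter booth and latch its gate

ROBOT

A 6-joint arm with a two-finger parallel gripper is mounted at the origin on the work surface; the furniture and walls round the work are solid. World frame = base frame: x ahead of the robot, y to its left, z up, the work surface at z = 0. Lengths are in m, angles in rad, forces in N, time in s.
With the tool pointing down it reaches from about 0.375 to 0.975 m from the base axis. Payload 3.8 kg.
Tool frame: the origin (TCP) lies midway between the tips of the shut fingers; the grasp point (between the pads) lies 19 mm behind it; z points along the fingers, y is the direction in which the jaws open and shut (so a half turn about z gives the same grasp; the last joint's range is limited). The gripper opens to 85 mm and grips with 20 to 120 N. Pads are 22 mm wide; open, the fingers measure 114 mm over their backs; the gripper's body (76 mm by 85 mm) begins 54 mm behind the grasp point. The pads swing forward as they close: fully open they stand 13 mm farther back than shut.
Start: joints at [1.143, 0.264, 1.604, -0, 1.274, -0.037], TCP at [0.257, 0.624, 0.231] pointing down, gripper open.
Joint ranges: [-2.63, 2.63], [-0.94, 2.18], [0.31, 2.57], [-1.31, 4.45], [0, 2.66], [-2.55, 2.55]. Speed limits (rad/s): [2.57, 2.57, 3.14, 3.14, 3.14, 3.14].

INTERFACE

Orientations are given as a rotation vector (axis times angle).
In Python, from workcell import bot gives the robot as it stands.
- The arm moves only by the tool drive_tool, never from a script. Its argument "deltas" is a list of rows, each an object with "hand": the opening, from 0 (shut) to 1 (fully open); "offset": the shift along the world's x, y, z in cm, a list of three; "angular": the turn, a rotation vector about the world's x, y, z in degrees, a list of three. A call has 1 to 8 rows; each row is the pose to reach, as a shift and turn from the pose commanded when the call began; what a row does not reach only later rows make up. A row lasts 1/8 s, in which the tool goes at most 62.5 mm and 10.7 degrees, less where a joint would pass 70% of its speed; a pose out of reach is approached as far as the arm can. A call with a gripper value outside its range is refused whole. The fingers move at their own pace and stop on an object; "force" is the grip in N (left out, the last holds). Time passes only in rows, so rows that repeat a pose let the fingers close. It gives the time, the measured TCP pose, the force and the opening at its end, in the units of the state.
- bot.read_state(): the state, without advancing time (a new reading comes with each control period).
- bot.read_camera(name): name is "scene" or "top"; returns a dict with "frame" (384x512x3 uint8, blue, green, red), "mtx" (3x3 intrinsics, pixels), "R" (3x3) and "t" (3): a world point X has camera coordinates R X + t. Camera axes: x right, y down, z forward; pixel columns grow to the right and rows downward; lengths in m; the calibration is good to about 2 mm. A picture is of the moment at which its call begins. There is no depth.
- bot.finish_job(): hands the job in, once; it reports no verdict.
The state is a dict: "time": time; "q": joint angles; "joint_vel": joint speeds; "joint_torque": joint torques, N m; "tool_pos": TCP position; "tcp_rot": TCP orientation; "wrist_force": force on the tool from outside, world axes, zero at the start; "torque": the same for the moment, N m; "width": opening from 0.0 (shut) to 1.0 (fully open).
Only numpy, scipy, OpenCV 4.12 (cv2) and the standard library are available. Lean on these libraries where they do the work, as an engineer would, in place of code of your own. Each camera call takes 0.05 s, during which the arm holds its last target. There are 200 camera calls.

TASK

Put the brass chill block flat on the floor of the small open-topped spatter booth, let go of it, and then swing the booth's gate shut with steady pressure until its sprung latch rides over the strike and snaps in, leaving the gate held shut. Do not slam the gate or force it (never more than 25 N), and leave the other things on the table alone.

Things in the scene. Friction and masses are not known exactly. Their poses are not given: they have to be found in the camera images.
- chill_block: plain brass block, 30 x 50 x 25 mm (its x, y, z), 0.31 kg, loose on the table. Origin at the centre of its underside, z up. It can be gripped from above across its 30 mm.
- booth: fixed grey sheet-metal box, no roof, 140 (x) x 176 (y) x 70 mm high. Origin: centre of its underside on the table, z up; own -x is the front, closed only by the gate; own +y the hinge side (nearer the robot), -y the latch side. Floor 8 mm thick; walls 4 mm at back and sides, 70 mm high (back 73). Keep the front 35 mm of the floor (own x below -35 mm) free for the gate's latch case.
- gate (a joint): angle of the gate on its upright hinge, rad: 0 = parallel to the booth's front, grows as it opens outward (to 1.2). A weak spring swings it open again to about 0.5 unless latched (2 to 4 N at the push pad); beyond that it stays where left. The strike with its bumpers is adjustable by 24 mm and not measured: the latched gate reads anywhere from -0.085 to +0.1, different each time.
- bolt (a joint): how far the sprung bevelled bolt is pressed back, m: 0 = fully out (8 mm out of the gate's free edge), up to 0.005 as it rides over the strike, 0 again once snapped in. It first touches at gate angle 0.02 to 0.2 and resists over some 14 mm of travel, rising to 8 to 14 N in all at the push pad; after the snap there is 2 mm of play, then two firm bumpers stop the panel.
- gate_hinge (a point): point on the hinge axis at the gate's lower edge, 10 mm above the table. Turns with the gate: own z up, own -y along the panel from hinge to free edge (145 mm), own -x out of its outer face (the side to push). Gate: flat aluminium panel 6 mm thick about the axis, 58 mm high, its upper edge 68 mm above the table.
- gate_push (a point): centre of the outer surface of the square rubber push pad (34 mm) on the gate's outer face, 122 mm from the hinge axis along the panel, 6 mm outside the panel's mid-plane and 42 mm above the table. Axes as gate_hinge; push along own +x. The strike it closes on is a steel lip 3 mm thick with two dark rubber bumpers, on a post inside the booth's latch-side wall, at the front.
- tee_piece: bystander: dark steel T-shaped welding coupon, 50 x 120 x 43 mm, loose; origin at the centre of its underside.
- magnet_square: bystander: red and grey triangular magnetic square, 70 x 70 x 16 mm, loose; origin at the centre of its underside.
- tip_case: bystander: small blue and white plastic box, 41 x 61 x 23 mm, loose; origin at the centre of its underside.
Things that resemble listed ones, but are neither listed nor needed, are in the scene too. Of the things that look like the booth, the larger one is meant.

How it is judged:
By the outcome, as a careful person would: the job done as asked, in the order asked, and still so for the second after the job is handed in, with the robot touching nothing.
It also fails if it takes over 54 s, if anything falls off the work surface, if the arm or the gripper's body presses on something with over 40 N, if the wrist force passes 120 N, or if a joint passes its speed limit or range.

## Working session

There is one attempt and no reset: what is moved stays moved. The work goes in short steps, Python scripts to look and compute and a tool call to move; the robot and the scene stay as the last step left them, time stands still between calls to the robot, and variables do not carry over. Pictures are saved under pics/ and viewed, about 8 in all and at most 12, crops included, and the job is handed in when it is done.

Besides the shell and the picture viewer there is one more tool, called after "Call:" by a JSON object that holds its "fn" and its "kwargs", one argument or row to a line. drive_tool: Moves the arm, as the interface text tells. Its arguments: {"type":"object","properties":{"deltas":{"type":"array"},"force":{"type":"number"}},"required":["deltas"]}

```bash
mkdir -p pics
cat > h.py <<'E'
from workcell import bot
import numpy as np, cv2, pickle
def grab(n):
    d=bot.read_camera(n); pickle.dump(d,open(n+'.pkl','wb')); return d
def ld(n): return pickle.load(open(n+'.pkl','rb'))
def ray(d,u,v,z):
    K,R,t=np.array(d['mtx']),np.array(d['R']),np.array(d['t']).ravel()
    C=-R.T@t; r=R.T@np.linalg.solve(K,[u,v,1.]); return C+r*(z-C[2])/r[2]
def proj(d,X):
    p=np.array(d['mtx'])@(np.array(d['R'])@np.array(X)+np.array(d['t']).ravel()); return p[:2]/p[2]
def crop(d,x0,y0,x1,y1,s,f):
    cv2.imwrite('pics/'+f,cv2.resize(d['frame'][y0:y1,x0:x1],None,fx=s,fy=s,interpolation=cv2.INTER_CUBIC))
E
python3 - <<'E'
from h import *
for n in('scene','top'):
    d=grab(n); crop(d,0,0,512,384,1.5,n+'0.png')
    print(n,-np.array(d['R']).T@np.array(d['t']).ravel(),d['mtx'][0][0], np.round(d['R'],2).tolist())
print(bot.read_state())
E
```

```text
scene [-0.56608667  0.49788798  1.15182014] 447.3543273636889 [[-0.5, -0.87, -0.01], [-0.63, 0.36, -0.69], [0.6, -0.34, -0.72]]
top [ 0.1047908  -0.03393599  1.51875996] 488.3071266934172 [[-0.02, -1.0, -0.02], [-0.98, 0.02, -0.18], [0.18, 0.01, -0.98]]
{'time': 0.1, 'q': array([ 1.14313389e+00,  2.64670867e-01,  1.60523699e+00, -1.28339826e-06,
        1.27372603e+00, -3.69102765e-02]), 'joint_vel': array([-0.00186217, -0.00240864, -0.00431147, -0.00216225,  0.00141423,
       -0.00026911]), 'joint_torque': array([-4.80596500e-04, -5.16708004e+01, -3.68586445e+01, -1.14005636e-04,
        6.30861061e-03,  1.07082232e-05]), 'tool_pos': array([0.25682816, 0.62350907, 0.23009146]), 'tcp_rot': array([-0.60980271, -3.08136181,  0.00312023]), 'wrist_force': array([ 0.80525836, -0.74854843, -0.2446346 ]), 'torque': array([0.01970341, 0.01940382, 0.03579647]), 'width': 0.997890950380329}
```

View pics/scene0.png

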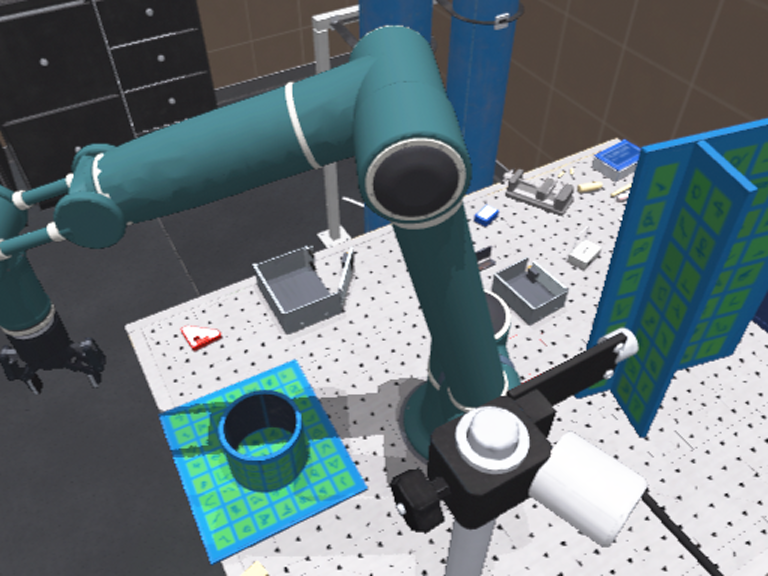

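View pics/top0.png

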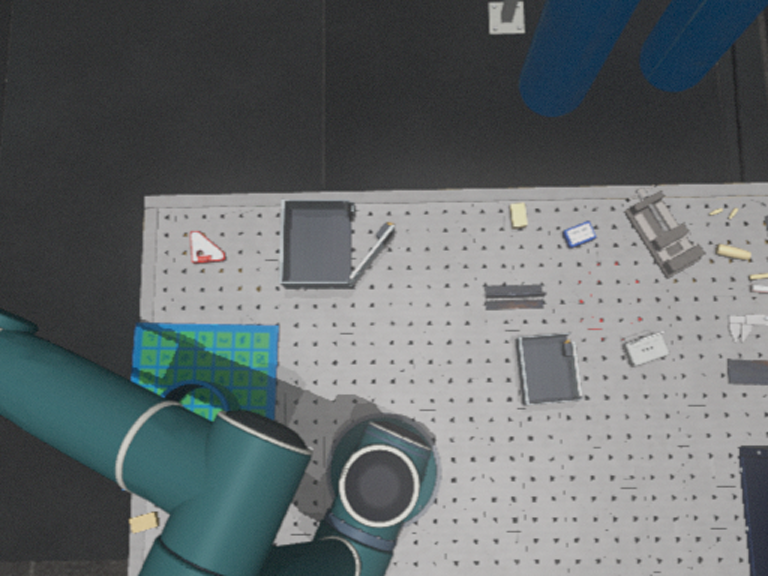

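Top view (768 px): the booth is the larger grey box at (318,243), with its open gate tip at (392,228). The smaller box at (549,370) is the lookalike. The block candidates are yellow objects at (519,215) and (145,522). I'll enlarge these.

Run:
```python
from h import *
d=ld('top');f=d['frame']
a=cv2.resize(f[125:205,180:270],None,fx=6,fy=6,interpolation=cv2.INTER_CUBIC)
b=cv2.resize(f[128:168,326:366],None,fx=6,fy=6,interpolation=cv2.INTER_CUBIC)
c=cv2.resize(f[330:370,76:116],None,fx=6,fy=6,interpolation=cv2.INTER_CUBIC)
o=np.zeros((480,780,3),np.uint8);o[:,:540]=a;o[:240,540:]=b;o[240:,540:]=c
cv2.imwrite('pics/c1.png',o)
for n,p in dict(blk=(346,143.5),alt=(97,348),b1=(188,133),b2=(237,133),b3=(235,193),b4=(188,192)).items(): print(n,ray(d,*p,0.025).round(3))
```

```text
blk [ 0.519 -0.296  0.025]
alt [-0.089  0.467  0.025]
b1 [0.564 0.204 0.025]
b2 [0.561 0.048 0.025]
b3 [0.367 0.056 0.025]
b4 [0.373 0.202 0.025]
```

View pics/c1.png

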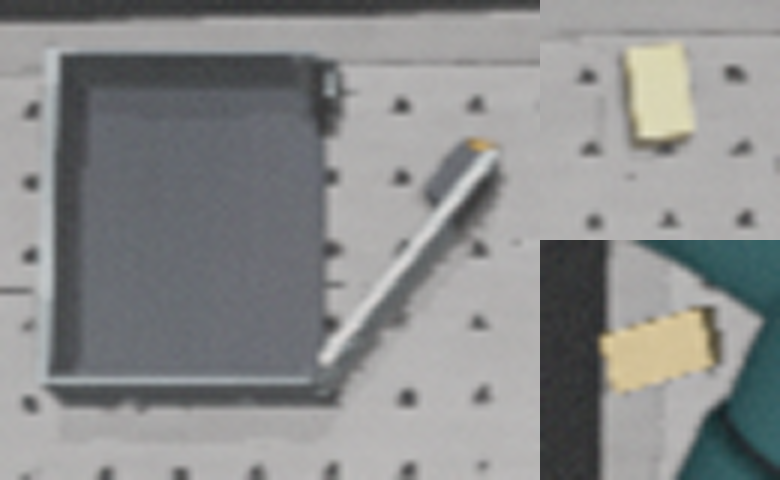

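Run:
```python
from h import *
d=ld('top');s=ld('scene')
for n,q in dict(up=[(340,135.7),(349.8,135.2),(351.5,149.8),(342,151.2)],alt=[(86.2,346.2),(102.7,341.5),(105,350),(89,355.5)]).items():
    P=np.array([ray(d,*p,.025) for p in q]);print(n,P.mean(0).round(4),[round(float(np.linalg.norm(P[i]-P[i-1]))*1e3) for i in range(4)])
    c=np.mean(q,0).astype(int);print(d['frame'][c[1]-2:c[1]+3,c[0]-2:c[0]+3].mean((0,1)),'scene px',proj(s,P.mean(0)))
# booth: top rim corners at z .07/.073 in crop c1 coords
for n,(u,v,z) in dict(backfar=(49,50,.073),backnear=(45,383,.073),frontnear=(322,381,.07),frontfar=(318,55,.07),hinge=(322,362,.068),tip=(496,152,.068)).items():
    print(n,ray(d,180+u/6-.4,125+v/6-.4,z).round(4))
print(s['frame'][376:382,168:174].mean((0,1)))
```

```text
up [ 0.5209 -0.2954  0.025 ] [51, 31, 48, 30]
[180.88 213.64 216.92] scene px [291.25255267 144.83736145]
alt [-0.09    0.4709  0.025 ] [28, 50, 25, 49]
[152.92 194.28 211.48] scene px [168.18768062 383.29563514]
backfar [0.5497 0.1971 0.073 ]
backnear [0.3757 0.1975 0.073 ]
frontnear [0.3746 0.0582 0.07  ]
frontfar [0.545 0.059 0.07 ]
hinge [0.3847 0.0582 0.068 ]
tip [ 0.4922 -0.0315  0.068 ]
[224.05555556 252.5        254.88888889]
```

Both candidates measure about 30×50 mm: top px (346,143) is paler and (97,348) is more tan. I'll swing the arm over to get a clear look at both from the scene camera.

Call:
{"fn": "drive_tool", "kwargs": {
  "deltas": [
    {"hand":1,"offset":[4,-4.5,0],"angular":[0,0,0]},
    {"hand":1,"offset":[8,-9,0],"angular":[0,0,0]},
    {"hand":1,"offset":[12,-13.5,0],"angular":[0,0,0]},
    {"hand":1,"offset":[16,-18,0],"angular":[0,0,0]},
    {"hand":1,"offset":[20,-22.5,0],"angular":[0,0,0]},
    {"hand":1,"offset":[23,-27.5,0],"angular":[0,0,0]},
    {"hand":1,"offset":[26,-32.5,0],"angular":[0,0,0]},
    {"hand":1,"offset":[28.5,-38,0],"angular":[0,0,0]}
  ]
}}

```text
time: 1.1
tool_pos: [0.5428, 0.2423, 0.2308]
tcp_rot: [-0.61, -3.081, 0.0]
wrist_force: [1.2, -0.0, 0.1]
width: 0.998
```

Run:
```python
from h import *
d=grab('scene');t=grab('top');f=d['frame']
o=np.zeros((576,800,3),np.uint8)
o[:,:768]=0
o[:384,:512]=f
r=lambda a,s:cv2.resize(a,None,fx=s,fy=s,interpolation=cv2.INTER_CUBIC)
o[:280,512:792]=r(f[125:165,271:311],7)
o[280:560,512:792]=r(f[344:384,150:190],7)
o[384:576,0:192]=r(t['frame'][128:160,330:362],6)
o[384:576,200:392]=r(t['frame'][332:364,80:112],6)
cv2.imwrite('pics/c2.png',o);print(bot.read_state()['tool_pos'],bot.read_state()['q'])
```

```text
[0.54402074 0.23872288 0.23070121] [ 0.37308473  0.11323511  1.78256456 -0.00269843  1.24681963 -0.80020747]
```

View pics/c2.png

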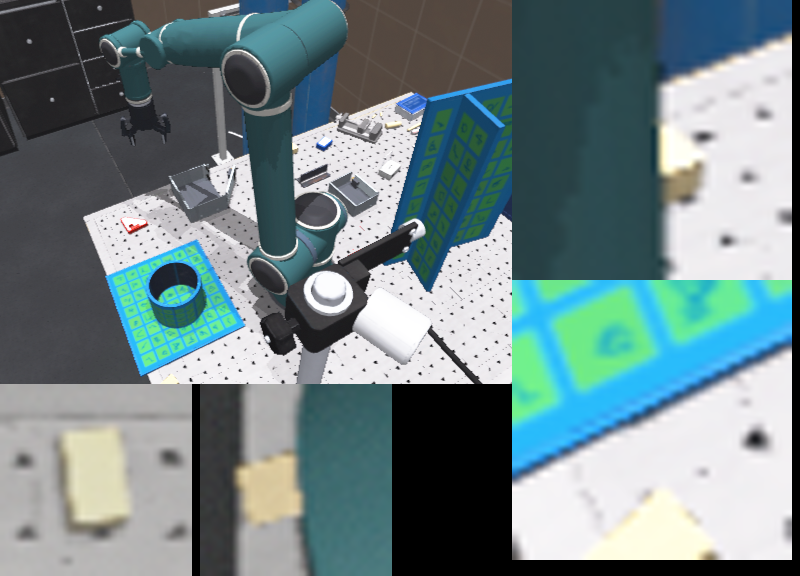

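The candidate at scene (291,148) has an olive-yellow side face. The one at top (97,348) looks more tan. I'll move on and compare sizes and colours with both unobstructed.

Call:
{"fn": "drive_tool", "kwargs": {
  "deltas": [
    {"hand":1,"offset":[1.5,-6,0],"angular":[0,0,0]},
    {"hand":1,"offset":[3,-12,0],"angular":[0,0,0]},
    {"hand":1,"offset":[4,-18,0],"angular":[0,0,0]},
    {"hand":1,"offset":[4.5,-24,0],"angular":[0,0,0]},
    {"hand":1,"offset":[4,-29,0],"angular":[0,0,0]}
  ]
}}

```text
time: 1.82
tool_pos: [0.5821, -0.0473, 0.2308]
tcp_rot: [-0.61, -3.081, -0.0]
wrist_force: [-0.1, -0.1, -0.5]
width: 1.002
```

Run:
```python
from h import *
t=grab('top');s=grab('scene');f=t['frame'];g=s['frame']
r=lambda a,k:cv2.resize(a,None,fx=k,fy=k,interpolation=cv2.INTER_CUBIC)
o=np.zeros((600,800,3),np.uint8)
o[:300,:400]=r(f[130:160,326:366],10); o[300:,:400]=r(f[333:363,77:117],10)
o[:300,400:]=r(g[125:155,271:311],10); o[300:,400:]=r(g[354:384,150:190],10)
cv2.imwrite('pics/c3.png',o)
hsv=cv2.cvtColor(f,cv2.COLOR_BGR2HSV)
for n,(x0,y0,x1,y1) in dict(up=(332,128,360,156),alt=(80,334,114,362)).items():
    m=((hsv[y0:y1,x0:x1,1]>25)&(hsv[y0:y1,x0:x1,0]<40)&(hsv[y0:y1,x0:x1,2]>90)).astype(np.uint8)
    c=max(cv2.findContours(m,0,1)[0],key=cv2.contourArea);b=cv2.minAreaRect(c)
    print(n,b,m.sum(),[(f[y0:y1,x0:x1][m>0]).mean(0).round(0)])
    P=[ray(t,x0+p[0],y0+p[1],.025) for p in cv2.boxPoints(b)];print(np.mean(P,0).round(4),[round(np.linalg.norm(P[i]-P[i-1])*1e3,1) for i in range(4)])
print('table',f[140:156,320:330].mean((0,1)),f[364:372,90:100].mean((0,1)))
```

```text
up ((13.176924705505371, 15.415384292602539), (16.99275779724121, 10.666986465454102), 82.87498474121094) 179 [array([171., 200., 204.])]
[ 0.5196 -0.2933  0.025 ] [np.float64(55.2), np.float64(33.8), np.float64(55.3), np.float64(33.6)]
alt ((15.569231986999512, 13.75384521484375), (10.70010757446289, 19.821510314941406), 74.74488067626953) 209 [array([147., 184., 199.])]
[-0.0885  0.4714  0.025 ] [np.float64(30.9), np.float64(57.9), np.float64(30.9), np.float64(57.7)]
table [171.4375  172.06875 173.21875] [173.8125 174.375  175.6625]
```

View pics/c3.png

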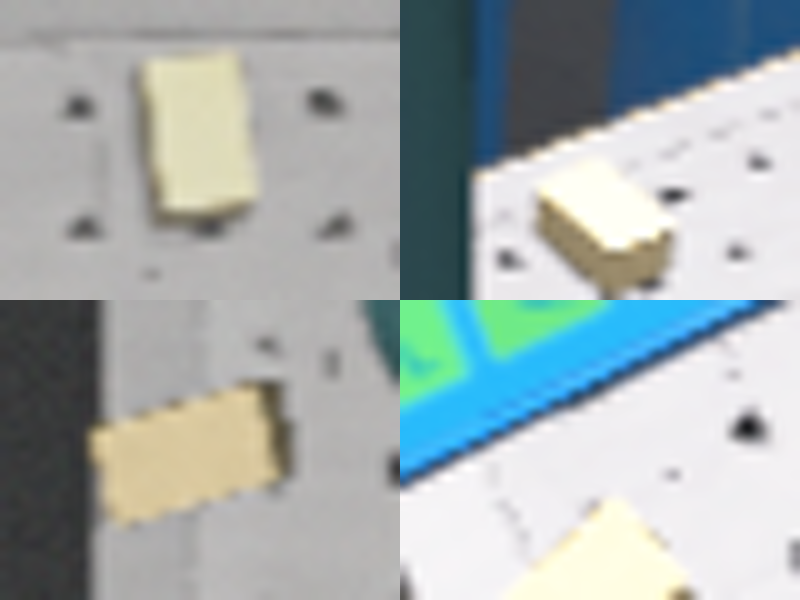

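Run:
```python
from h import *
from scipy.optimize import minimize
t=ld('top');s=ld('scene')
P=[ray(s,*p,.025) for p in[(284.7,143.7),(291.2,149.5),(297.3,147.7),(290.7,140.7)]]
print('up scene',np.mean(P,0).round(4),[round(np.linalg.norm(P[i]-P[i-1])*1e3,1) for i in range(4)])
print('scene up faces L,R',s['frame'][147:150,287:290].mean((0,1)),s['frame'][150:152,293:296].mean((0,1)))
print('scene alt side',s['frame'][381:384,176:181].tolist())
print('top up side',t['frame'][151,342:350].tolist())
print('top alt side',t['frame'][342:350,103:106].tolist())
# model fit of box dims: render silhouette area vs saturation image
for n,(x0,y0,x1,y1),c0,yaw0 in(('up',(332,128,360,156),(.520,-.295),.12),('alt',(78,334,116,364),(-.09,.471),1.35)):
    I=t['frame'][y0:y1,x0:x1].astype(float); bg=np.array([172,172.7,174])
    sat=I[...,2]-I[...,0]
    col=np.percentile(sat,95)
    def ren(p):
        cx,cy,yaw,L,W=p; k=8
        c,s_=np.cos(yaw),np.sin(yaw)
        Q=[proj(t,(cx+c*a*L/2-s_*b*W/2,cy+s_*a*L/2+c*b*W/2,.025)) for a,b in((1,1),(1,-1),(-1,-1),(-1,1))]
        M=np.zeros(((y1-y0)*k,(x1-x0)*k),np.float32)
        cv2.fillConvexPoly(M,np.round(((np.array(Q)+.5-[x0,y0])*k)*16).astype(np.int32),1,shift=4)
        return cv2.resize(M,(x1-x0,y1-y0),interpolation=cv2.INTER_AREA)
    def cost(p):
        m=ren(p); return ((m*col-np.clip(sat,0,None))**2).sum()
    r=min((minimize(cost,[c0[0],c0[1],yaw0,.05*q,.03*q],method='Nelder-Mead',options=dict(initial_simplex=None,xatol=1e-5,maxiter=2000)) for q in(.9,1.1)),key=lambda r:r.fun)
    print(n,r.x.round(4),r.fun,cost([*c0,yaw0,.05,.03]),col)
```

```text
up scene [ 0.5188 -0.2926  0.025 ] [np.float64(30.4), np.float64(41.7), np.float64(26.3), np.float64(48.1)]
scene up faces L,R [120.88888889 153.         167.11111111] [109.16666667 141.5        157.        ]
scene alt side [[[228, 254, 255], [227, 253, 255], [234, 250, 254], [244, 240, 243], [242, 239, 242]], [[225, 253, 255], [204, 246, 253], [204, 222, 231], [240, 237, 240], [242, 240, 242]], [[198, 243, 252], [131, 168, 186], [103, 132, 145], [184, 189, 195], [241, 239, 241]]]
top up side [[98, 116, 123], [107, 128, 133], [109, 130, 136], [111, 130, 135], [103, 124, 129], [99, 118, 125], [100, 115, 122], [105, 118, 122]]
top alt side [[[72, 98, 108], [70, 88, 96], [139, 144, 147]], [[89, 116, 125], [76, 94, 102], [139, 142, 145]], [[104, 138, 149], [76, 97, 103], [133, 137, 141]], [[133, 171, 188], [75, 101, 111], [81, 96, 100]], [[137, 179, 194], [75, 101, 112], [73, 87, 93]], [[140, 181, 197], [76, 102, 112], [75, 92, 99]], [[140, 181, 198], [95, 124, 135], [76, 95, 103]], [[149, 189, 205], [112, 145, 159], [80, 98, 107]]]
up [ 0.5207 -0.2934  0.0846  0.053   0.0325] 7631.168212890625 20269.305908203125 37.0
alt [-0.0887  0.4727  1.8264  0.0532  0.0291] 13157.422607421875 185654.5673828125 59.0
```

Fit: the candidate at top (346,143) has about a 50×30 top face and a 25 mm height. The other at (97,348) is only about 27 mm wide and sits behind the robot at the table edge. I'll take the first one; grip width and lifted weight (about 3 N) will confirm it.

Call:
{"fn": "drive_tool", "kwargs": {
  "deltas": [
    {"hand":0.8,"offset":[-1,-6,0],"angular":[0,0,7]},
    {"hand":0.8,"offset":[-2.5,-12,0],"angular":[0,0,14]},
    {"hand":0.8,"offset":[-4,-18,0],"angular":[0,0,21]},
    {"hand":0.8,"offset":[-5.5,-23,-2],"angular":[0,0,28.5]},
    {"hand":0.8,"offset":[-6.2,-24.8,-6],"angular":[0,0,28.5]},
    {"hand":0.8,"offset":[-6.2,-24.8,-11],"angular":[0,0,28.5]},
    {"hand":0.8,"offset":[-6.2,-24.8,-15],"angular":[0,0,28.5]},
    {"hand":0.8,"offset":[-6.2,-24.8,-17],"angular":[0,0,28.5]}
  ]
}}

```text
time: 2.92
tool_pos: [0.5188, -0.2915, 0.0582]
tcp_rot: [0.168, -3.133, -0.005]
wrist_force: [-0.2, 0.4, 0.5]
width: 0.799
```

Run:
```python
from h import *
st=bot.read_state();print(st['tool_pos'],st['tcp_rot'],st['q'],st['width'])
t=grab('top');s=grab('scene')
r=lambda a,k:cv2.resize(a,None,fx=k,fy=k,interpolation=cv2.INTER_CUBIC)
o=np.hstack([r(t['frame'][105:180,305:380],5),r(s['frame'][90:165,255:330],5)]);cv2.imwrite('pics/c4.png',o)
```

```text
[ 0.51882965 -0.29153101  0.05817855] [ 0.1682524  -3.13329906 -0.00514964] [-5.54101695e-01  2.80961564e-01  1.92673872e+00  6.67804824e-04
  9.38865932e-01 -2.23258711e+00] 0.7989807484502676
```

View pics/c4.png

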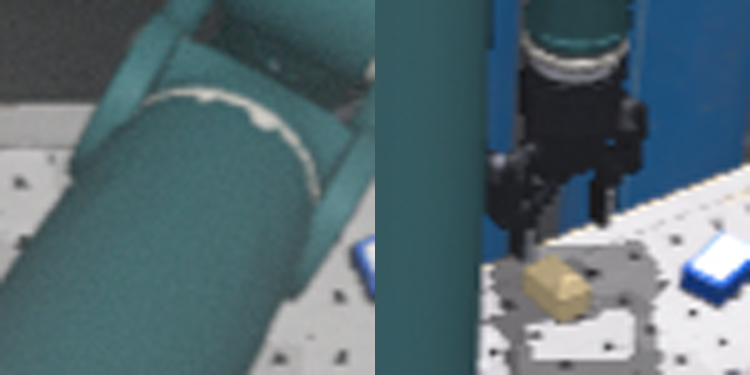

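Call:
{"fn": "drive_tool", "kwargs": {
  "deltas": [
    {"hand":0.8,"offset":[0.1,-0.2,-3],"angular":[0,0,0]},
    {"hand":0.8,"offset":[0.1,-0.2,-5],"angular":[0,0,0]},
    {"hand":0.8,"offset":[0.1,-0.2,-5.6],"angular":[0,0,0]},
    {"hand":0.8,"offset":[0.1,-0.2,-5.6],"angular":[0,0,0]},
    {"hand":0.2,"offset":[0.1,-0.2,-5.6],"angular":[0,0,0]},
    {"hand":0.2,"offset":[0.1,-0.2,-5.6],"angular":[0,0,0]},
    {"hand":0.2,"offset":[0.1,-0.2,-5.6],"angular":[0,0,0]},
    {"hand":0.2,"offset":[0.1,-0.2,-5.6],"angular":[0,0,0]}
  ],
  "force": 40
}}

```text
time: 4.03
tool_pos: [0.5218, -0.2962, 0.0064]
tcp_rot: [-0.167, 3.136, -0.001]
wrist_force: [-0.7, 1.8, 6.5]
width: 0.346
```

Call:
{"fn": "drive_tool", "kwargs": {
  "deltas": [
    {"hand":0.2,"offset":[0,0,2],"angular":[0,0,0]},
    {"hand":0.2,"offset":[0,0,5],"angular":[0,0,0]},
    {"hand":0.2,"offset":[0,0,9],"angular":[0,0,0]},
    {"hand":0.2,"offset":[0,0,13],"angular":[0,0,0]},
    {"hand":0.2,"offset":[0,0,15],"angular":[0,0,0]},
    {"hand":0.2,"offset":[0,0,15],"angular":[0,0,0]}
  ]
}}

```text
time: 4.78
tool_pos: [0.5221, -0.2966, 0.1572]
tcp_rot: [-0.167, 3.134, -0.003]
wrist_force: [-0.4, -0.6, -2.6]
width: 0.34
```

Run:
```python
from h import *
st=bot.read_state();print(st['tool_pos'],st['tcp_rot'],st['wrist_force'],st['width'])
s=grab('scene');t=ld('top')
u,v=proj(s,st['tool_pos']).astype(int);crop(s,u-40,v-45,u+40,v+30,7,'c5.png')
```

```text
[ 0.52208113 -0.2965652   0.15718112] [-0.16718065  3.134091   -0.00344849] [-0.43089012 -0.57306166 -2.63060811] 0.33990475334761455
```

View pics/c5.png

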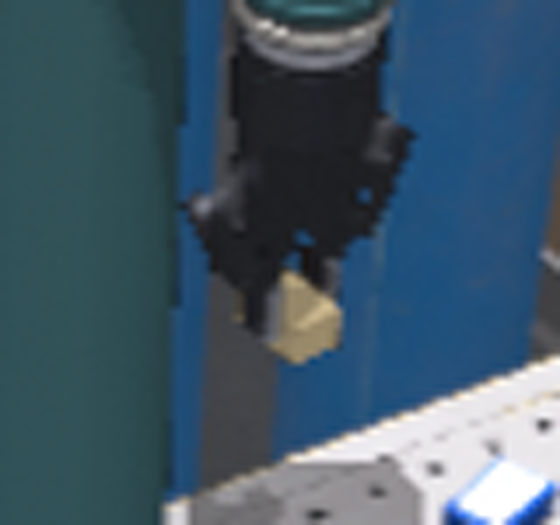

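Grip width is about 29 mm and the lifted weight about 2.6–3 N, so it's the brass block. Carrying it to the booth.

Call:
{"fn": "drive_tool", "kwargs": {
  "deltas": [
    {"hand":0.2,"offset":[-0.3,4,0],"angular":[0,0,-1]},
    {"hand":0.2,"offset":[-1,10,0],"angular":[0,0,-3]},
    {"hand":0.2,"offset":[-2,16,0],"angular":[0,0,-5]},
    {"hand":0.2,"offset":[-3,22,0],"angular":[0,0,-6]},
    {"hand":0.2,"offset":[-4,28,0],"angular":[0,0,-6]},
    {"hand":0.2,"offset":[-5,34,0],"angular":[0,0,-6]},
    {"hand":0.2,"offset":[-6,40,0],"angular":[0,0,-6]},
    {"hand":0.2,"offset":[-6,43.9,0],"angular":[0,0,-6]}
  ]
}}

```text
time: 5.82
tool_pos: [0.4581, 0.1449, 0.1525]
tcp_rot: [0.006, -3.137, 0.001]
wrist_force: [1.1, -0.6, -3.7]
width: 0.342
```

Call:
{"fn": "drive_tool", "kwargs": {
  "deltas": [
    {"hand":0.2,"offset":[0,0,0],"angular":[0,0,0]},
    {"hand":0.2,"offset":[0,0,-4],"angular":[0,0,0]},
    {"hand":0.2,"offset":[0,0,-6],"angular":[0,0,0]},
    {"hand":0.2,"offset":[0,0,-6],"angular":[0,0,0]}
  ]
}}

```text
time: 6.32
tool_pos: [0.4578, 0.1414, 0.0917]
tcp_rot: [0.002, -3.134, 0.004]
wrist_force: [-0.6, 0.3, -3.3]
width: 0.339
```

Run:
```python
from h import *
st=bot.read_state();print(st['tool_pos'],st['tcp_rot'],st['wrist_force'],st['width'])
s=grab('scene');t=grab('top')
u,v=proj(s,[.46,.13,.06]).astype(int);print(u,v)
r=lambda a,k:cv2.resize(a,None,fx=k,fy=k,interpolation=cv2.INTER_CUBIC)
cv2.imwrite('pics/c6.png',np.hstack([r(s['frame'][v-50:v+40,u-45:u+45],4.4),r(t['frame'][115:205,180:270],4.4)]))
```

```text
[0.45781156 0.14139218 0.09166221] [ 1.84511643e-03 -3.13374523e+00  3.72906166e-03] [-0.55674426  0.33841092 -3.29548442] 0.3387313501013924
197 187
```

View pics/c6.png

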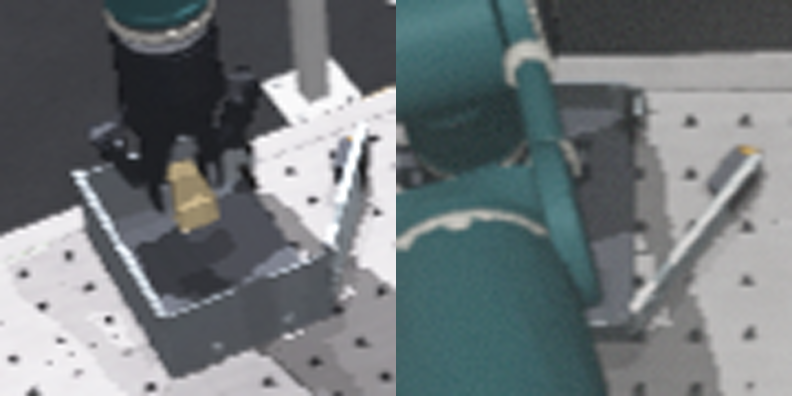

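The block hangs over the booth floor, clear of the walls and inside the rear area. Lowering.

Call:
{"fn": "drive_tool", "kwargs": {
  "deltas": [
    {"hand":0.2,"offset":[0,0,-3],"angular":[0,0,0]},
    {"hand":0.2,"offset":[0,0,-6],"angular":[0,0,0]},
    {"hand":0.2,"offset":[0,0,-7],"angular":[0,0,0]},
    {"hand":0.2,"offset":[0,0,-7.4],"angular":[0,0,0]},
    {"hand":0.2,"offset":[0,0,-7.6],"angular":[0,0,0]},
    {"hand":0.2,"offset":[0,0,-7.6],"angular":[0,0,0]}
  ]
}}

```text
time: 7.18
tool_pos: [0.462, 0.1433, 0.0202]
tcp_rot: [-0.003, 3.14, 0.001]
wrist_force: [-0.4, -0.8, -3.5]
width: 0.339
```

Call:
{"fn": "drive_tool", "kwargs": {
  "deltas": [
    {"hand":0.2,"offset":[0,0,-0.2],"angular":[0,0,0]},
    {"hand":0.2,"offset":[0,0,-0.4],"angular":[0,0,0]},
    {"hand":0.2,"offset":[0,0,-0.5],"angular":[0,0,0]},
    {"hand":0.2,"offset":[0,0,-0.5],"angular":[0,0,0]}
  ]
}}

```text
time: 7.68
tool_pos: [0.4611, 0.1431, 0.0144]
tcp_rot: [0.003, -3.141, 0.0]
wrist_force: [-0.3, -0.1, -0.9]
width: 0.341
```

The force went from -3.5 to -0.9 N, so the block is resting on the floor. Down a touch more, release and rise.

Call:
{"fn": "drive_tool", "kwargs": {
  "deltas": [
    {"hand":0.2,"offset":[0,0,-0.1],"angular":[0,0,0]},
    {"hand":0.4,"offset":[0,0,-0.1],"angular":[0,0,0]},
    {"hand":0.5,"offset":[0,0,-0.1],"angular":[0,0,0]},
    {"hand":0.5,"offset":[0,0,-0.1],"angular":[0,0,0]},
    {"hand":0.5,"offset":[0,0,2],"angular":[0,0,0]},
    {"hand":0.5,"offset":[0,0,6],"angular":[0,0,0]},
    {"hand":0.5,"offset":[0,0,12],"angular":[0,0,0]},
    {"hand":0.5,"offset":[0,0,16],"angular":[0,0,0]}
  ]
}}

```text
time: 8.68
tool_pos: [0.4626, 0.1435, 0.1775]
tcp_rot: [-0.003, 3.137, 0.002]
wrist_force: [0.5, 0.7, 0.2]
width: 0.498
```

Call:
{"fn": "drive_tool", "kwargs": {
  "deltas": [
    {"hand":0.5,"offset":[0,-3,0],"angular":[0,0,-10]},
    {"hand":0.5,"offset":[-0.5,-6,0],"angular":[0,0,-20]},
    {"hand":0.5,"offset":[-1,-9,0],"angular":[0,0,-30]},
    {"hand":0,"offset":[-1.5,-12,0],"angular":[0,0,-40]},
    {"hand":0,"offset":[-2,-15,0],"angular":[0,0,-50]},
    {"hand":0,"offset":[-2.5,-18,0],"angular":[0,0,-60]},
    {"hand":0,"offset":[-3,-21,0],"angular":[0,0,-70]},
    {"hand":0,"offset":[-3.2,-22,0],"angular":[0,0,-80]}
  ]
}}

```text
time: 9.68
tool_pos: [0.4293, -0.0784, 0.1746]
tcp_rot: [2.025, 2.4, 0.001]
wrist_force: [0.1, 0.3, -0.7]
width: -0.001
```

Call:
{"fn": "drive_tool", "kwargs": {
  "deltas": [
    {"hand":0,"offset":[0,0,-1],"angular":[0,0,-10]},
    {"hand":0,"offset":[0,0,-2],"angular":[0,0,-20]},
    {"hand":0,"offset":[0,0,-3],"angular":[0,0,-30]},
    {"hand":0,"offset":[0,0,-4],"angular":[0,0,-40]},
    {"hand":0,"offset":[0,0,-5],"angular":[0,0,-50]},
    {"hand":0,"offset":[0,0,-5],"angular":[0,0,-50]}
  ]
}}

```text
time: 10.42
tool_pos: [0.4287, -0.0768, 0.1236]
tcp_rot: [-2.844, -1.333, 0.001]
wrist_force: [-0.3, 0.2, -0.2]
width: 0.002
```

Run:
```python
from h import *
st=bot.read_state();print(st['tool_pos'],st['tcp_rot'],st['wrist_force'],st['width'],st['q'])
s=grab('scene');t=grab('top')
r=lambda a,k:cv2.resize(a,None,fx=k,fy=k,interpolation=cv2.INTER_CUBIC)
cv2.imwrite('pics/c7.png',np.hstack([r(s['frame'][137:237,152:252],4),r(t['frame'][115:215,180:280],4)]))
```

```text
[ 0.42867173 -0.07678816  0.12364328] [-2.84412277e+00 -1.33267573e+00  1.32973346e-03] [-0.29635744  0.23124594 -0.18932063] 0.0019785286374340715 [-2.34488539e-01 -1.00153123e-01  2.20598000e+00  4.42595091e-05
  1.03687869e+00  4.59904336e-01]
```

View pics/c7.png

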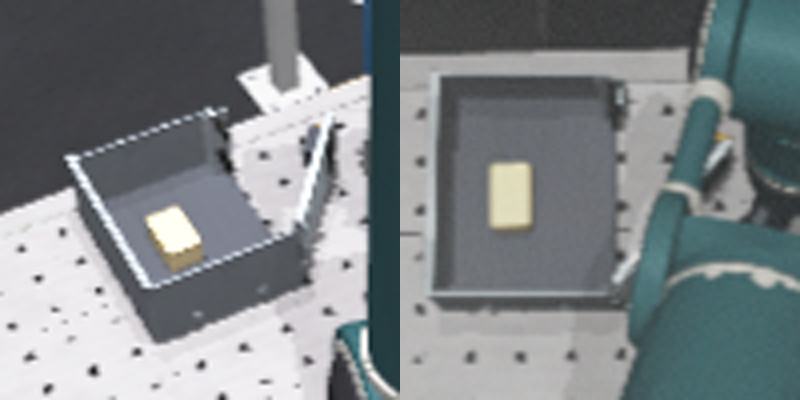

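The block lies flat in the booth (top crop (510,196)), well clear of the front strip. Lowering outside the gate, then approaching the pad.

Call:
{"fn": "drive_tool", "kwargs": {
  "deltas": [
    {"hand":0,"offset":[0,0,-4],"angular":[0,0,0]},
    {"hand":0,"offset":[0,0,-8],"angular":[0,0,0]},
    {"hand":0,"offset":[0,0,-9.5],"angular":[0,0,0]},
    {"hand":0,"offset":[0.9,1.0,-9.5],"angular":[0,0,0]},
    {"hand":0,"offset":[1.8,2.0,-9.5],"angular":[0,0,0]},
    {"hand":0,"offset":[2.6,3.1,-9.5],"angular":[0,0,0]},
    {"hand":0,"offset":[2.6,3.1,-9.5],"angular":[0,0,0]}
  ]
}}

```text
time: 11.4
tool_pos: [0.457, -0.0451, 0.0305]
tcp_rot: [2.843, 1.333, 0.003]
wrist_force: [0.0, -0.6, -0.1]
width: 0.004
```

Call:
{"fn": "drive_tool", "kwargs": {
  "deltas": [
    {"hand":0,"offset":[0.3,0.4,0],"angular":[0,0,0]},
    {"hand":0,"offset":[0.6,0.75,0],"angular":[0,0,0]},
    {"hand":0,"offset":[0.9,1.1,0],"angular":[0,0,0]},
    {"hand":0,"offset":[1.2,1.5,0],"angular":[0,0,2]},
    {"hand":0,"offset":[1.2,1.5,0],"angular":[0,0,2]}
  ]
}}

```text
time: 12.02
tool_pos: [0.4674, -0.0307, 0.0293]
tcp_rot: [2.822, 1.381, 0.0]
wrist_force: [0.4, 0.2, 0.2]
width: -0.003
```

```bash
cat > w.py <<'E'
from h import *
st=bot.read_state();p=st['tool_pos'];print(p.round(4),st['tcp_rot'].round(3),st['wrist_force'].round(1),st['time'])
h=np.array([.383,.059]);v=p[:2]-h
# theta if TCP is 17 mm outside midplane
r=np.hypot(*v);th=np.arctan2(-v[1],v[0])-np.arcsin(.017/r);print('theta',th,'along',np.sqrt(r*r-.017**2))
for a in(.7,.6,.5,.4,.3,.2,.1,.05,0,-.05,-.1):
    T=h+.122*np.array([np.cos(a),-np.sin(a)])+.017*np.array([-np.sin(a),-np.cos(a)]);print(a,((T-p[:2])*100).round(2),round(np.degrees(th-a),1))
E
python3 w.py
```

```text
[ 0.4674 -0.0307  0.0293] [2.822 1.381 0.   ] [0.4 0.2 0.2] 12.025
theta 0.6774281850794454 along 0.12198622381807514
0.7 [-0.2  -0.19] -1.3
0.6 [0.67 0.68] 4.4
0.5 [1.45 1.63] 10.2
0.4 [2.14 2.65] 15.9
0.3 [2.71 3.74] 21.6
0.2 [3.18 4.88] 27.4
0.1 [3.53 6.06] 33.1
0.05 [3.66 6.66] 35.9
0 [3.76 7.27] 38.8
-0.05 [3.83 7.88] 41.7
-0.1 [3.87 8.5 ] 44.5
```

Call:
{"fn": "drive_tool", "kwargs": {
  "deltas": [
    {"hand":0,"offset":[0.35,0.35,0],"angular":[0,0,2]},
    {"hand":0,"offset":[0.67,0.68,0],"angular":[0,0,4]},
    {"hand":0,"offset":[1.1,1.15,0],"angular":[0,0,7]},
    {"hand":0,"offset":[1.45,1.63,0],"angular":[0,0,10]},
    {"hand":0,"offset":[1.8,2.15,0],"angular":[0,0,13]},
    {"hand":0,"offset":[2.14,2.65,0],"angular":[0,0,15]},
    {"hand":0,"offset":[2.43,3.2,0],"angular":[0,0,18]},
    {"hand":0,"offset":[2.71,3.74,0],"angular":[0,0,21]}
  ]
}}

```text
time: 13.02
tool_pos: [0.4947, 0.0064, 0.0292]
tcp_rot: [2.52, 1.874, -0.0]
wrist_force: [0.3, -3.1, -1.6]
width: -0.001
```

```bash
python3 w.py
python3 - <<'E'
from h import *
s=grab('scene');t=grab('top')
r=lambda a,k:cv2.resize(a,None,fx=k,fy=k,interpolation=cv2.INTER_CUBIC)
cv2.imwrite('pics/c8.png',np.hstack([r(s['frame'][137:237,152:252],4),r(t['frame'][115:215,180:280],4)]))
E
```

```text
[0.4947 0.0064 0.0292] [ 2.52   1.874 -0.   ] [ 0.3 -3.1 -1.6] 13.025
theta 0.30178863882999396 along 0.12224376902778483
0.7 [-2.93 -3.9 ] -22.8
0.6 [-2.06 -3.04] -17.1
0.5 [-1.28 -2.08] -11.4
0.4 [-0.59 -1.06] -5.6
0.3 [-0.01  0.03] 0.1
0.2 [0.45 1.17] 5.8
0.1 [0.8  2.35] 11.6
0.05 [0.93 2.95] 14.4
0 [1.03 3.56] 17.3
-0.05 [1.1  4.17] 20.2
-0.1 [1.14 4.78] 23.0
```

View pics/c8.png

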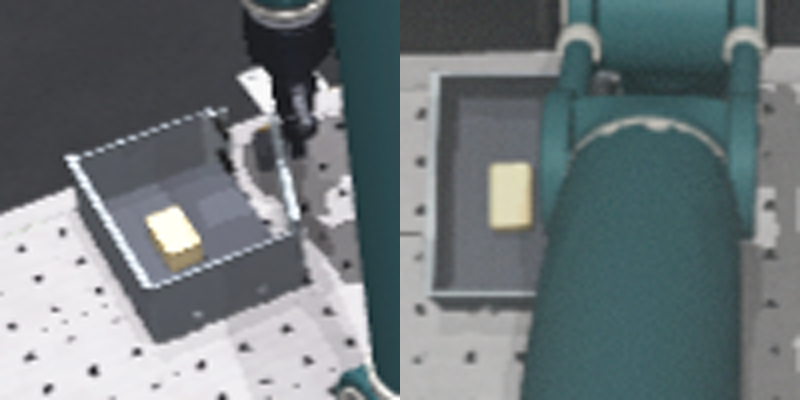

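The gate follows with about 3 N of spring force at an angle of about 0.30. Continuing slowly.

Call:
{"fn": "drive_tool", "kwargs": {
  "deltas": [
    {"hand":0,"offset":[0.08,0.2,0],"angular":[0,0,1]},
    {"hand":0,"offset":[0.15,0.4,0],"angular":[0,0,2]},
    {"hand":0,"offset":[0.22,0.6,0],"angular":[0,0,3]},
    {"hand":0,"offset":[0.3,0.8,0],"angular":[0,0,4]},
    {"hand":0,"offset":[0.37,1.0,0],"angular":[0,0,5]},
    {"hand":0,"offset":[0.45,1.17,0],"angular":[0,0,6]}
  ]
}}

```text
time: 13.88
tool_pos: [0.4991, 0.0183, 0.0295]
tcp_rot: [2.421, 2.002, 0.001]
wrist_force: [1.8, -3.0, 0.4]
width: 0.004
```

Call:
{"fn": "drive_tool", "kwargs": {
  "deltas": [
    {"hand":0,"offset":[0.04,0.15,0],"angular":[0,0,0.7]},
    {"hand":0,"offset":[0.08,0.3,0],"angular":[0,0,1.4]},
    {"hand":0,"offset":[0.12,0.45,0],"angular":[0,0,2.1]},
    {"hand":0,"offset":[0.17,0.6,0],"angular":[0,0,2.8]}
  ]
}}

```text
time: 14.38
tool_pos: [0.5006, 0.0243, 0.0294]
tcp_rot: [2.372, 2.06, 0.0]
wrist_force: [3.0, -3.3, 1.7]
width: -0.007
```

Call:
{"fn": "drive_tool", "kwargs": {
  "deltas": [
    {"hand":0,"offset":[0.04,0.15,0],"angular":[0,0,0.7]},
    {"hand":0,"offset":[0.08,0.3,0],"angular":[0,0,1.4]},
    {"hand":0,"offset":[0.11,0.45,0],"angular":[0,0,2.1]},
    {"hand":0,"offset":[0.14,0.6,0],"angular":[0,0,2.8]}
  ]
}}

```text
time: 14.88
tool_pos: [0.5022, 0.0293, 0.0295]
tcp_rot: [2.319, 2.117, -0.001]
wrist_force: [1.9, -8.9, 1.1]
width: 0.003
```

The bolt is engaging (9 N at about 0.1 rad). Small steps from here.

Call:
{"fn": "drive_tool", "kwargs": {
  "deltas": [
    {"hand":0,"offset":[0.02,0.1,0],"angular":[0,0,0.5]},
    {"hand":0,"offset":[0.04,0.2,0],"angular":[0,0,1]},
    {"hand":0,"offset":[0.06,0.3,0],"angular":[0,0,1.5]}
  ]
}}

```text
time: 15.25
tool_pos: [0.5029, 0.032, 0.0295]
tcp_rot: [2.291, 2.147, -0.001]
wrist_force: [2.3, -10.3, 1.2]
width: -0.001
```

Call:
{"fn": "drive_tool", "kwargs": {
  "deltas": [
    {"hand":0,"offset":[0.02,0.1,0],"angular":[0,0,0.5]},
    {"hand":0,"offset":[0.03,0.2,0],"angular":[0,0,1]}
  ]
}}

```text
time: 15.5
tool_pos: [0.5034, 0.0337, 0.0295]
tcp_rot: [2.271, 2.167, -0.001]
wrist_force: [2.5, -11.8, 1.3]
width: -0.001
```

Call:
{"fn": "drive_tool", "kwargs": {
  "deltas": [
    {"hand":0,"offset":[0.02,0.1,0],"angular":[0,0,0.5]},
    {"hand":0,"offset":[0.03,0.2,0],"angular":[0,0,1]}
  ]
}}

```text
time: 15.75
tool_pos: [0.5037, 0.0364, 0.0295]
tcp_rot: [2.254, 2.186, 0.0]
wrist_force: [4.1, -6.8, -0.2]
width: -0.001
```

Call:
{"fn": "drive_tool", "kwargs": {
  "deltas": [
    {"hand":0,"offset":[0.01,0.1,0],"angular":[0,0,0.5]},
    {"hand":0,"offset":[0.02,0.2,0],"angular":[0,0,1]}
  ]
}}

```text
time: 16.0
tool_pos: [0.5037, 0.0391, 0.0294]
tcp_rot: [2.236, 2.206, 0.001]
wrist_force: [3.2, -3.5, 0.9]
width: 0.002
```

The force dropped from about 12 N to 3.5 N, which looks like the snap. I'll ease on until the bumpers are felt.

Call:
{"fn": "drive_tool", "kwargs": {
  "deltas": [
    {"hand":0,"offset":[0,0.08,0],"angular":[0,0,0]},
    {"hand":0,"offset":[0,0.08,0],"angular":[0,0,0]}
  ]
}}

```text
time: 16.25
tool_pos: [0.5037, 0.0392, 0.0295]
tcp_rot: [2.234, 2.206, -0.001]
wrist_force: [3.3, -7.0, 1.1]
width: 0.0
```

Call:
{"fn": "drive_tool", "kwargs": {
  "deltas": [
    {"hand":0,"offset":[0,0.08,0],"angular":[0,0,0]},
    {"hand":0,"offset":[0,0.08,0],"angular":[0,0,0]}
  ]
}}

```text
time: 16.5
tool_pos: [0.5038, 0.0393, 0.0295]
tcp_rot: [2.233, 2.206, -0.002]
wrist_force: [3.3, -11.0, -0.1]
width: 0.001
```

There is a firm stop (y fixed, force rising), so the panel is on the bumpers after the snap. Backing off gently, then up and clear.

Call:
{"fn": "drive_tool", "kwargs": {
  "deltas": [
    {"hand":0,"offset":[0,-0.2,0],"angular":[0,0,0]},
    {"hand":0,"offset":[0,-0.5,0],"angular":[0,0,0]},
    {"hand":0,"offset":[0,-1,0],"angular":[0,0,0]},
    {"hand":0,"offset":[0,-3,0],"angular":[0,0,0]},
    {"hand":0,"offset":[0,-7,0],"angular":[0,0,0]},
    {"hand":0,"offset":[0,-10,6],"angular":[0,0,0]},
    {"hand":0,"offset":[0,-14,12],"angular":[0,0,0]},
    {"hand":0,"offset":[0,-20,15],"angular":[0,0,0]}
  ]
}}

```text
time: 17.5
tool_pos: [0.5039, -0.1449, 0.1729]
tcp_rot: [2.233, 2.207, 0.003]
wrist_force: [1.5, -0.4, 0.2]
width: -0.001
```

Call:
{"fn": "drive_tool", "kwargs": {
  "deltas": [
    {"hand":0,"offset":[0,-5,0],"angular":[0,0,0]},
    {"hand":0,"offset":[0,-8,0],"angular":[0,0,0]},
    {"hand":0,"offset":[0,-8,0],"angular":[0,0,0]},
    {"hand":0,"offset":[0,-8,0],"angular":[0,0,0]}
  ]
}}

```text
time: 18.0
tool_pos: [0.5026, -0.2236, 0.1696]
tcp_rot: [-2.235, -2.204, -0.0]
wrist_force: [-0.5, 0.4, 0.5]
width: 0.005
```

Run:
```python
from h import *
st=bot.read_state();print(st['tool_pos'],st['wrist_force'],st['time'])
s=grab('scene');t=grab('top')
r=lambda a,k:cv2.resize(a,None,fx=k,fy=k,interpolation=cv2.INTER_CUBIC)
cv2.imwrite('pics/c9.png',np.hstack([r(s['frame'][137:237,152:252],4),r(t['frame'][115:215,180:280],4)]))
```

```text
[ 0.50262309 -0.22364853  0.16959157] [-0.47397195  0.42578873  0.53248053] 18.0
```

View pics/c9.png

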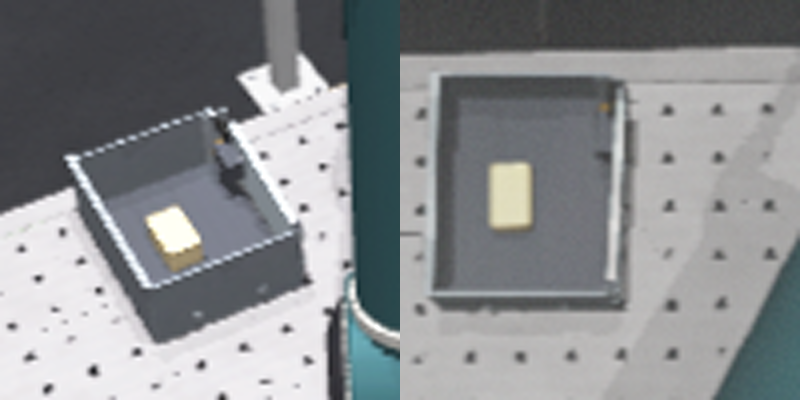

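The gate has stayed shut for over a second with nothing touching it: top crop, panel from (612,280) to (620,85). The block lies flat at (510,196). Handing in.

```bash
python3 -c "
from workcell import bot
print(bot.finish_job())"
```

```text
the job is handed in; nothing more can be done
None
```

I put the brass chill block flat on the booth floor, let go of it, then pushed the gate shut until its latch snapped. I handed the job in at about 18 s; it gave no verdict.

- **Block:** Two yellow blocks looked alike. I took the one measuring about 30 × 50 mm. Its grip width of about 29 mm and a lifted weight of about 3 N matched the brass block. It sits well behind the front strip that had to stay clear.
- **Gate:** The push force rose to about 12 N and dropped to 3.5 N at the snap. A firm stop at the bumpers followed, where I pressed to about 11 N. The highest reading was about 12 N, under the 25 N limit, though force was read only at the end of each move.
- **Last check:** The pictures showed the gate still shut more than a second after I backed off, with the block flat and the arm clear. I couldn't read the gate and bolt joints directly, so the latching is inferred from the force drop, the firm stop and the gate staying shut.
- **One oddity:** In the top view the chosen block looked paler than the other one. The size, weight and side-face colour settled it. No other check disagreed.

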